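# Test and reset the grinder's emergency stop

### The job

Test the emergency stop on the yellow control box by touch alone, gripping nothing: press the red mushroom head all the way in until it latches, then push its wings round clockwise (seen from above) until the head springs back out. Then press the green reset button fully in and let it come back up. Be gentle with the controls, and leave the drill, fuse box lid, flowerpot and wing nuts where they are.

Things in the scene. Friction and masses are not known exactly. Their poses are not given: they have to be found in the camera images.
- station: yellow control box, 120 (x) by 190 (y) by 60 mm high, fixed to the bench; origin at the centre of its underside, z up. On its top: the red stop head with its vertical axis at x 0, y +40 mm, and the green reset button at x 0, y -60 mm.
- stop_top (a point): centre of the flat top of the red mushroom head, on its axis; 94 mm above the bench when out, about 87 mm when latched in. The head is smooth, slippery plastic: a round cap 56 mm across and 20 mm high (flat top 40 mm across) with two straight wings standing out opposite one another, 104 mm from tip to tip, each 10 mm thick, 18 mm high; wing undersides lie 14 mm above the box top when out, about 7 mm when latched, wing tops 32 and 25 mm.
- wing_near (a point): point in the middle of one wing's height and thickness, 42 mm from the head's axis, towards the box's -x side before twisting; turns and slides with the head.
- wing_far (a point): the same point of the opposite wing, 42 mm from the axis towards the box's +x side before twisting.
- stop_press (a joint): how far the red head is pressed in, m: 0 out, 0.009 hard stop. A spring resists; pressing takes about 10 N at most. Past about 0.0075 a latch snaps, and the released head then rests at about 0.007 and stays in.
- stop_twist (a joint): how far the red head is turned clockwise seen from above, rad: 0 at rest, 1.05 hard stop; a light spring turns it back (under 1 N at the wing). With the head latched in, it lets go between about 0.5 and 0.65 rad and the head springs out to 0.
- reset_top (a point): centre of the top of the green reset button, 82 mm above the bench at rest (22 mm above the box top); 30 mm across, in a low black collar 46 mm across; pressed straight down.
- reset (a joint): how far the green button is pressed, m: 0 up, 0.006 fully in (hard stop) at about 5 N; springs back up.
- drill: yellow and grey cordless drill lying on its side, 68 mm high, about 180 by 260 mm with its bit; origin under the middle of the motor body, chuck towards its +y, battery towards its +x. Leave alone.
- fuse_lid: black plastic fuse box lid lying flat, 100 by 125 by 26 mm; origin at the centre of its underside. Leave alone.
- flowerpot: empty green ceramic flowerpot, 110 mm across the rim, 92 mm high; origin at the centre of its underside. Leave alone.
- wing_nut1: steel wing nut, about 40 mm across its wings, 21 mm high, lying on the bench near the box; origin at the centre of its underside. Leave alone.
- wing_nut2: second steel wing nut, like the first. Leave alone.

How it is judged:
By the outcome, as a careful person would: the job done as asked, in the order asked, and still so for the second after the job is handed in, with the robot touching nothing.
It also fails if it takes over 43 s, if anything falls off the work surface, if the arm or the gripper's body presses on something with over 40 N, if the wrist force passes 120 N, or if a joint passes its speed limit or range.

### The arm

A 6-joint arm with a two-finger parallel gripper is mounted at the origin on the work surface. World frame = base frame: x ahead of the robot, y to its left, z up, the work surface at z = 0. Lengths are in m, angles in rad, forces in N, time in s.
With the tool pointing down it reaches from about 0.4 to 0.825 m from the base axis. Payload 7 kg.
Tool frame: the origin (TCP) lies on the mounting face of the last link; the fingertips stand 178 mm ahead of it and the grasp point (between the pads) lies 159 mm ahead of it; z points along the fingers, y is the direction in which the jaws open and shut (so a half turn about z gives the same grasp; the last joint's range is limited). The gripper opens to 88 mm and grips with 3 to 60 N. Pads are 19 mm wide; open, the fingers measure 130 mm over their backs; the gripper's body (78 mm by 193 mm) begins 47 mm behind the grasp point.
Start: joints at [-1.039, 0.359, 0.012, 0, -1.224, -0.288], TCP at [0.163, -0.655, 0.405] pointing down, gripper open.
Joint ranges: [-3.07, 3.07], [-1.43, 2.12], [-1.02, 1.25], [-3.03, 1.67], [-3.05, -0], [-3.03, 3.03]. Speed limits (rad/s): [2.39, 2.39, 3.01, 3.14, 3.14, 3.14].

### API

Orientations are given as [roll, pitch, yaw] about the fixed x, y, z axes, in that order (R = Rz(yaw) Ry(pitch) Rx(roll)).
In Python, from station import * gives the robot as it stands.
- The arm moves only by the tool arm_command, never from a script. Its argument "targets" is a list of rows, each a list of 3 entries, a list of its own where there are three numbers: the turn, a rotation vector about the world's x, y, z in rad, then the shift along the world's x, y, z in mm, then the closure, from 0 (fully open) to 1 (shut). In form: [[[wx, wy, wz], [tx, ty, tz], fingers], ...]. A call has 1 to 8 rows; each row shifts and turns the commanded pose from where the row before left it; what a row does not reach is not made up. A row lasts 1/10 s, in which the tool goes at most 50 mm and 8.59 degrees, less where a joint would pass 70% of its speed; a pose out of reach is approached as far as the arm can. A call with a gripper value outside its range is refused whole. The fingers move at their own pace and stop on an object; "squeeze" is the grip in N (left out, the last holds). Time passes only in rows, so rows that do not move let the fingers close. It gives the time, the measured TCP pose, the force and the opening at its end, in the units of the state.
- get_state(): the state, without advancing time (a new reading comes with each control period).
- grab_frame(name): name is "scene" or "top" or "wrist"; returns (picture, depth): 400x640x3 uint8, red, green, blue; 400x640 float32, m along the optical axis (not along the pixel's ray), 0 where there is no reading.
- camera_params(name): a dict with "mtx" (3x3 intrinsics, pixels), "eye" and "orientation" of the camera in the world. Camera axes: x right, y down, z forward; pixel columns grow to the right and rows downward; lengths in m; the calibration is good to about 2 mm. A picture is of the moment at which its call begins: read the wrist's pose just before it. camera_params takes no time and is no camera call; for the wrist camera it gives the pose at the moment of the call.
- job_done(): hands the job in, once; it reports no verdict.
The state is a dict: "t": time; "q": joint angles; "qd": joint speeds; "joint_efforts": joint torques, N m; "eef_pos": TCP position; "ee_rot": TCP orientation; "force": force on the tool from outside, world axes, zero at the start; "moment": the same for the moment, N m; "width": finger opening in m.
Only numpy, scipy, OpenCV 4.12 (cv2) and the standard library are available. Lean on these libraries where they do the work, as an engineer would, in place of code of your own. Each camera call takes 0.05 s, during which the arm holds its last target.

## Working session

There is one attempt and no reset: what is moved stays moved. The work goes in short steps, Python scripts to look and compute and a tool call to move; the robot and the scene stay as the last step left them, time stands still between calls to the robot, and variables do not carry over. Pictures are saved under pics/ and viewed, and the job is handed in when it is done.

Besides the shell and the picture viewer there is one more tool, called after "Request:" as name([rows], argument=value, ...), one row to a line, values as JSON. arm_command: Moves the arm, as the interface text tells. Its arguments: {"type":"object","properties":{"targets":{"type":"array"},"squeeze":{"type":"number"}},"required":["targets"]}

```bash
ls; mkdir -p pics; python3 - <<'E'
from station import *
import cv2,numpy as np
print(get_state())
for n in ["scene","top"]:
    p,d=grab_frame(n); cv2.imwrite(f"pics/{n}0.png",p[:,:,::-1]); np.save(f"{n}0.npy",d); c=camera_params(n); print(n,c)
    np.save(f"{n}0p.npy",p)
E
```

```text
pics
{'t': 0.0, 'q': array([-1.03890717e+00,  3.59382159e-01,  1.10958643e-02, -3.29924638e-04,
       -1.22409984e+00, -2.88085728e-01]), 'qd': array([-4.50227986e-04,  5.11005384e-05, -1.81666951e-03,  3.22585444e-04,
       -9.57085135e-04, -8.38547628e-04]), 'joint_efforts': array([ 8.43229445e-04, -5.82723391e+01,  2.93057603e+01,  6.99736610e+00,
        6.83259394e-03, -1.50262285e-04]), 'eef_pos': array([ 0.16288757, -0.65486454,  0.40374526]), 'ee_rot': array([ 3.13998023e+00, -1.54361734e-04, -2.89790145e+00]), 'force': array([-0.10544058,  0.73240693, -0.76968728]), 'moment': array([-0.03082978, -0.01072003, -0.0061304 ]), 'width': 0.08767248645321951}
scene {'mtx': array([[485.6800116 ,   0.        , 315.41523229],
       [  0.        , 485.6800116 , 201.5787783 ],
       [  0.        ,   0.        ,   1.        ]]), 'eye': array([ 1.03181273, -0.50770651,  0.92458059]), 'orientation': array([-2.45824131, -0.00328837,  0.72011645])}
top {'mtx': array([[368.26733937,   0.        , 320.31861986],
       [  0.        , 368.26733937, 197.25486333],
       [  0.        ,   0.        ,   1.        ]]), 'eye': array([ 0.39532726, -0.00864528,  1.05612635]), 'orientation': array([-2.97752074, -0.01448795, -1.5910082 ])}
```

View pics/scene0.png

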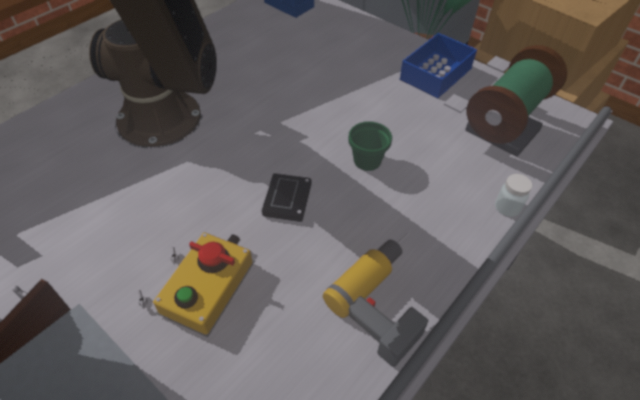

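View pics/top0.png

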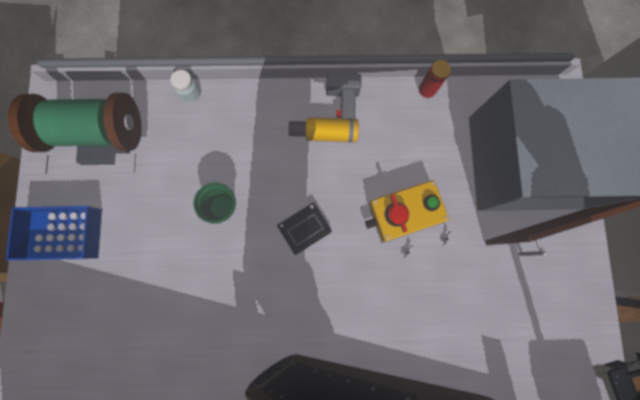

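Both views show the yellow box: in the scene view around (205,280), in the top view around (408,212). The red head is at (398,214) and the green button at (432,202) in the top view. The wing nuts are at (407,247) and (445,235), and a large grey box stands at the right of the top view.

```bash
cat > h.py <<'E'
import numpy as np,cv2
from scipy.spatial.transform import Rotation as R
def cam(c): return np.array(c["mtx"]),np.array(c["eye"]),R.from_euler("xyz",c["orientation"]).as_matrix()
def ray(c,uv):
    K,e,M=cam(c); uv=np.atleast_2d(uv).astype(float)
    d=np.c_[(uv[:,0]-K[0,2])/K[0,0],(uv[:,1]-K[1,2])/K[1,1],np.ones(len(uv))]@M.T
    return e,d
def plane(c,uv,z):
    e,d=ray(c,uv); s=(z-e[2])/d[:,2]; return e+d*s[:,None]
def cloud(c,dep):
    v,u=np.indices(dep.shape); e,d=ray(c,np.c_[u.ravel(),v.ravel()])
    return (e+d*dep.ravel()[:,None]).reshape(*dep.shape,3)
def proj(c,P):
    K,e,M=cam(c); q=(np.atleast_2d(P)-e)@M; q=q/q[:,2:]; return (q@K.T)[:,:2]
E
python3 - <<'E'
from station import *
from h import *
for n in ["top","scene"]:
    c=camera_params(n); p=np.load(n+"0p.npy"); d=np.load(n+"0.npy"); P=cloud(c,d)
    hsv=cv2.cvtColor(p,cv2.COLOR_RGB2HSV); H,S,V=cv2.split(hsv)
    roi=np.zeros(H.shape,bool)
    if n=="top": roi[175:250,360:455]=1
    else: roi[225:335,150:260]=1
    for nm,m in dict(red=((H<8)|(H>172))&(S>140)&(V>60),green=(H>45)&(H<85)&(S>100),yel=(H>15)&(H<35)&(S>120)).items():
        m=m&roi&(d>0); 
        q=P[m]; print(n,nm,m.sum(),"z pct",np.percentile(q[:,2],[5,50,95]).round(3),"mean",q.mean(0).round(4))
        if nm!="yel":
            z=.094 if nm=="red" else .082
            vv,uu=np.nonzero(m); print("  centroid",uu.mean(),vv.mean(),plane(c,[[uu.mean(),vv.mean()]],z).round(4))
        else:
            t=q[np.abs(q[:,2]-.06)<.006]; r=cv2.minAreaRect((t[:,:2]*1000).astype(np.float32)); print("  rect",r)
    if n=="top":
        for a in [(520,140),(600,140),(490,110),(610,380),(430,80),(545,250)]: print(a,P[a[1],a[0]].round(3))
        print("hi",[ (P[100:200,480:640,i].min().round(3),P[100:200,480:640,i].max().round(3)) for i in range(3)])
    x0,y0,w,h=(360,170,100,90) if n=="top" else (140,220,130,120)
    cv2.imwrite(f"pics/{n}crop.png",cv2.resize(p[y0:y0+h,x0:x0+w,::-1],None,fx=6 if n=="top" else 5,fy=6 if n=="top" else 5,interpolation=cv2.INTER_CUBIC)[:600])
E
```

```text
top red 370 z pct [0.088 0.093 0.096] mean [ 0.5082 -0.2305  0.0924]
  centroid 398.1216216216216 213.24324324324326 [[ 0.5079 -0.2301  0.094 ]]
top green 86 z pct [0.079 0.083 0.086] mean [ 0.538  -0.3273  0.0826]
  centroid 432.59302325581393 201.97674418604652 [[ 0.5381 -0.3275  0.082 ]]
top yel 2111 z pct [0.057 0.061 0.064] mean [ 0.5186 -0.2696  0.0607]
  rect ((520.7705078125, -269.06268310546875), (116.73731994628906, 186.84048461914062), 17.05514144897461)
(520, 140) [ 0.656 -0.489  0.242]
(600, 140) [ 0.653 -0.677  0.242]
(490, 110) [ 0.774 -0.48   0.136]
(610, 380) [ 0.159 -0.557  0.328]
(430, 80) [ 0.88  -0.339  0.099]
(545, 250) [ 0.405 -0.669 -0.001]
hi [(np.float64(0.395), np.float64(0.863)), (np.float64(-0.797), np.float64(-0.009)), (np.float64(-0.004), np.float64(1.056))]
scene red 576 z pct [0.084 0.092 0.095] mean [ 0.5174 -0.2377  0.0908]
  centroid 211.55902777777777 253.47916666666666 [[ 0.5195 -0.2388  0.094 ]]
scene green 162 z pct [0.079 0.081 0.084] mean [ 0.5423 -0.3308  0.0815]
  centroid 184.2283950617284 293.641975308642 [[ 0.5426 -0.331   0.082 ]]
scene yel 4094 z pct [0.029 0.059 0.062] mean [ 0.5426 -0.2889  0.0552]
  rect ((525.4723510742188, -273.44720458984375), (119.38511657714844, 188.93655395507812), 16.934097290039062)
```

View pics/topcrop.png

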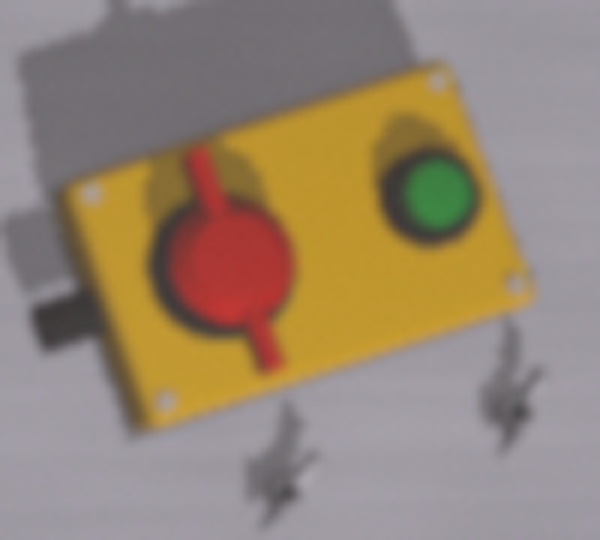

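View pics/scenecrop.png

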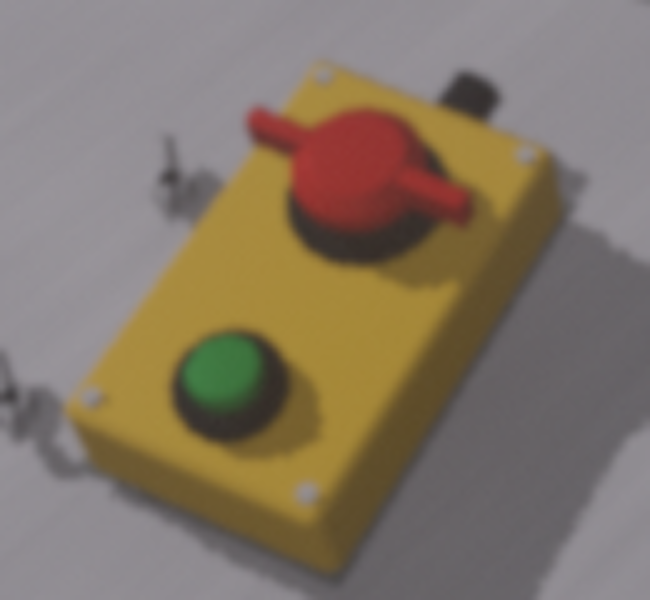

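The box measures at about (0.523, -0.271), yaw 17°. Its size (117–119 x 187–189 mm) and top heights (60, 82 and 93 mm) agree with those given. That puts the red axis near (0.511, -0.233) and the green button near (0.541, -0.328). Next I raise the arm, close the fingers and move over the box.

Request:
arm_command([
  [[0, 0, 0], [0, 0, 30], 1],
  [[0, 0, 0], [10, 15, 20], 1],
  [[0, 0, 0.054], [30, 32, 0], 1],
  [[0, 0, 0], [35, 37, 0], 1],
  [[0, 0, 0], [35, 37, 0], 1],
  [[0, 0, 0], [35, 37, 0], 1],
  [[0, 0, 0], [35, 37, 0], 1],
  [[0, 0, 0], [35, 37, 0], 1],
], squeeze=5)

```text
t: 0.9
eef_pos: [0.3756, -0.4246, 0.4545]
ee_rot: [3.141, -0.0, -2.844]
force: [1.1, -0.8, 0.1]
width: 0.0291
```

Request:
arm_command([
  [[0, 0, 0], [35, 37, 0], 1],
  [[0, 0, 0], [35, 37, 0], 1],
  [[0, 0, 0], [35, 37, 0], 1],
  [[0, 0, 0], [30, 30, 0], 1],
  [[0, 0, 0], [10, 11, 0], 1],
  [[0, 0, 0], [0, 0, 0], 1],
  [[0, 0, 0], [0, 0, 0], 1],
  [[0, 0, 0], [0, 0, 0], 1],
])

```text
t: 1.7
eef_pos: [0.5171, -0.2772, 0.4546]
ee_rot: [3.142, -0.0, -2.845]
force: [0.1, 0.8, -0.4]
width: 0.0004
```

```bash
python3 - <<'E'
from station import *
import cv2,numpy as np,pickle
s=get_state(); print(s["t"],s["eef_pos"],s["ee_rot"],s["force"],s["width"],s["q"])
c=camera_params("wrist"); p,d=grab_frame("wrist"); pickle.dump((c,p,d),open("w1.pkl","wb")); cv2.imwrite("pics/w1.png",p[:,:,::-1]); print(c)
E
```

```text
1.7 [ 0.51705657 -0.27722637  0.45461604] [ 3.14150635e+00 -3.05161087e-04 -2.84481937e+00] [ 0.11511166  0.83637628 -0.41278733] 0.00039388087437251785 [-1.59093910e-01  1.85821531e-01 -1.10779972e-01  5.94415914e-05
 -1.27450682e+00 -1.11494651e+00]
{'mtx': array([[296.41898701,   0.        , 324.1046159 ],
       [  0.        , 296.41898701, 202.73825913],
       [  0.        ,   0.        ,   1.        ]]), 'eye': array([ 0.43809259, -0.30117457,  0.43538777]), 'orientation': array([ 2.83370440e+00, -3.96725650e-04,  1.86829022e+00])}
```

View pics/w1.png

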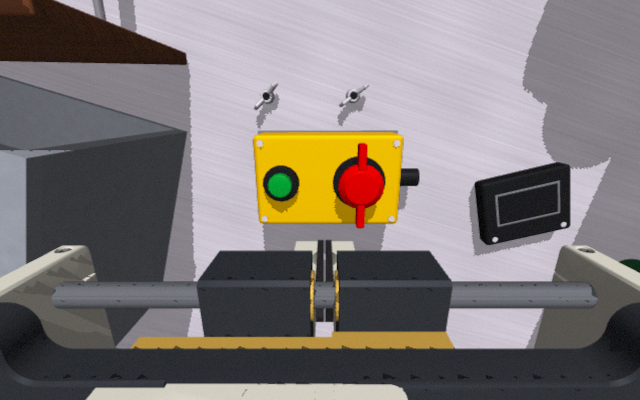

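The wrist view shows the box square-on: red head at about (361,183), green button at (281,183), wings vertical at about (362,157) and (360,215), and wing nuts at (267,96) and (352,96).

```bash
python3 - <<'E'
from h import *
import pickle
c,p,d=pickle.load(open("w1.pkl","rb"))
H,S,V=cv2.split(cv2.cvtColor(p,cv2.COLOR_RGB2HSV)); P=cloud(c,d)
roi=np.zeros(H.shape,bool); roi[125:235,245:425]=1
red=((H<8)|(H>172))&(S>150)&roi; gr=(H>45)&(H<85)&(S>100)&roi; ye=(H>15)&(H<35)&(S>120)&roi
for n,m,z,r in (("red",red,.094,.02),("green",gr,.082,.015)):
    t=m&(np.abs(P[...,2]-z)<.003); q=P[t]
    (a,b),rr=cv2.minEnclosingCircle((q[:,:2]*1000).astype(np.float32)); v,u=np.nonzero(m)
    print(n,t.sum(),q.mean(0).round(4),"enc",a,b,rr,"mask centroid",plane(c,[[u.mean(),v.mean()]],z).round(4), "z",np.median(P[m][:,2]))
q=P[ye&(np.abs(P[...,2]-.06)<.004)]; print(cv2.minAreaRect((q[:,:2]*1000).astype(np.float32)))
# wings: red pixels at z ~ .092
v,u=np.nonzero(red); q=plane(c,np.c_[u,v],.092)[:,:2]; far=q[np.linalg.norm(q-q.mean(0),axis=1)>.033]
s=far-q.mean(0); w,V2=np.linalg.eigh(s.T@s); print("wing axis deg",np.degrees(np.arctan2(V2[1,1],V2[0,1]))%180)
# black ring heights around head
bl=(V<60)&roi; bl[:,402:]=0; bl[:,:325]=0; print("black collar z",np.percentile(P[bl][:,2],[10,50,90,98]), bl.sum())
cb=P[bl]; 
ctr=np.array([.511,-.233]); print("r",np.percentile(np.linalg.norm(cb[:,:2]-ctr,axis=1),[10,50,90]))
E
```

```text
red 1434 [ 0.5098 -0.2322  0.0933] enc 511.07818603515625 -232.66912841796875 51.181182861328125 mask centroid [[ 0.5081 -0.2344  0.094 ]] z 0.09279670584889865
green 429 [ 0.5398 -0.3268  0.0822] enc 540.527587890625 -326.8688049316406 14.83155632019043 mask centroid [[ 0.5394 -0.3263  0.082 ]] z 0.08210465847529175
((522.6371459960938, -269.7920227050781), (119.41551971435547, 189.03536987304688), 17.05308723449707)
wing axis deg 17.281429825890825
black collar z [0.06146005 0.06252873 0.06357513 0.06427597] 366
r [0.02580785 0.02961787 0.0325243 ]
```

The wrist view agrees with the other two: red axis (0.511, -0.232), green (0.540, -0.327), yaw 17.1°. Next I descend to just above the red head.

Request:
arm_command([
  [[0, 0, 0], [-3, 22, -30], 1],
  [[0, 0, 0], [-3, 23, -30], 1],
  [[0, 0, 0], [0, 0, -30], 1],
  [[0, 0, 0], [0, 0, -30], 1],
  [[0, 0, 0], [0, 0, -25], 1],
  [[0, 0, 0], [0, 0, -20], 1],
  [[0, 0, 0], [0, 0, -8], 1],
  [[0, 0, 0], [0, 0, 0], 1],
])

```text
t: 2.55
eef_pos: [0.5112, -0.2321, 0.2809]
ee_rot: [3.141, -0.002, -2.845]
force: [-0.4, 0.5, -0.9]
width: 0.0004
```

Request:
arm_command([
  [[0, 0, 0], [0, 0, 0], 1],
  [[0, 0, 0], [0, 0, 0], 1],
])

```text
t: 2.75
eef_pos: [0.5121, -0.2317, 0.283]
ee_rot: [-3.141, 0.002, -2.844]
force: [0.4, -0.3, 0.3]
width: 0.0006
```

```bash
python3 - <<'E'
from station import *
import cv2,numpy as np,pickle
s=get_state(); print(s["t"],s["eef_pos"],s["ee_rot"],s["force"],s["moment"])
c=camera_params("wrist"); p,d=grab_frame("wrist"); pickle.dump((c,p,d),open("w2.pkl","wb")); cv2.imwrite("pics/w2.png",p[:,:,::-1])
E
```

```text
2.75 [ 0.51213214 -0.23172829  0.28297473] [-3.14063157e+00  1.88104326e-03 -2.84400741e+00] [ 0.35796998 -0.30000007  0.3403267 ] [ 0.03133819 -0.03426122 -0.03035559]
```

View pics/w2.png

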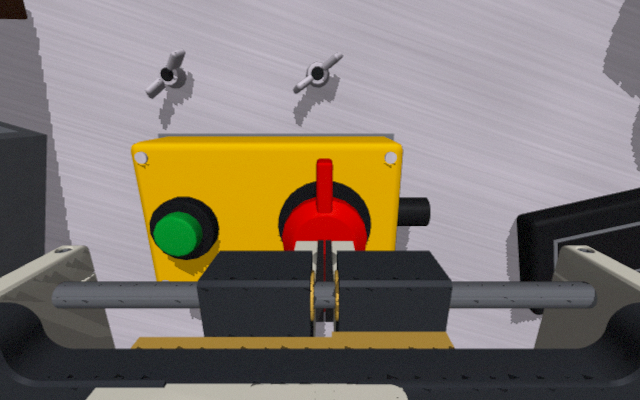

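In the wrist view the closed fingertips (~(325,245)) sit over the centre of the red cap, in line with the wing at (325,185). Tips are about 11 mm above the top. I will press slowly and watch the force.

Request:
arm_command([
  [[0, 0, 0], [-1, 0, -4], 1],
  [[0, 0, 0], [0, 0, -4], 1],
  [[0, 0, 0], [0, 0, -3], 1],
  [[0, 0, 0], [0, 0, -2], 1],
  [[0, 0, 0], [0, 0, 0], 1],
])

```text
t: 3.3
eef_pos: [0.5109, -0.2314, 0.269]
ee_rot: [-3.141, 0.0, -2.843]
force: [-2.8, 1.9, 6.5]
width: 0.0004
```

Request:
arm_command([
  [[0, 0, 0], [0, 0, -1], 1],
  [[0, 0, 0], [0, 0, -1], 1],
  [[0, 0, 0], [0, 0, 0], 1],
])

```text
t: 3.6
eef_pos: [0.5109, -0.2314, 0.2671]
ee_rot: [-3.141, 0.0, -2.843]
force: [-1.5, 1.2, 6.7]
width: 0.0007
```

Request:
arm_command([
  [[0, 0, 0], [0, 0, -1], 1],
  [[0, 0, 0], [0, 0, 0], 1],
])

```text
t: 3.8
eef_pos: [0.5109, -0.2314, 0.2661]
ee_rot: [-3.141, 0.0, -2.843]
force: [-2.3, 1.6, 6.3]
width: 0.0004
```

Request:
arm_command([
  [[0, 0, 0], [0, 0, -1], 1],
  [[0, 0, 0], [0, 0, 0], 1],
])

```text
t: 4.0
eef_pos: [0.5109, -0.2314, 0.265]
ee_rot: [-3.141, 0.0, -2.843]
force: [-0.9, 0.6, 3.6]
width: 0.0006
```

Request:
arm_command([
  [[0, 0, 0], [0, 0, -1], 1],
  [[0, 0, 0], [0, 0, 0], 1],
])

```text
t: 4.2
eef_pos: [0.5109, -0.2315, 0.2641]
ee_rot: [-3.141, 0.0, -2.843]
force: [-2.2, 0.4, 7.8]
width: 0.0006
```

Request:
arm_command([
  [[0, 0, 0], [0, 0, -0.8], 1],
  [[0, 0, 0], [0, 0, 0], 1],
])

```text
t: 4.4
eef_pos: [0.5109, -0.2314, 0.2634]
ee_rot: [-3.141, 0.0, -2.843]
force: [-2.3, 1.2, 7.0]
width: 0.0005
```

Request:
arm_command([
  [[0, 0, 0], [0, 0, -0.6], 1],
  [[0, 0, 0], [0, 0, 0], 1],
])

```text
t: 4.6
eef_pos: [0.511, -0.2314, 0.263]
ee_rot: [-3.141, 0.0, -2.843]
force: [-3.0, 2.3, 9.1]
width: 0.0007
```

The force dropped at 0.265 and then rose again, which fits the latch snapping and then the stop. I lift off, move beside the near wing, and look.

Request:
arm_command([
  [[0, 0, 0], [0, 0, 10], 1],
  [[0, 0, 0], [0, 0, 25], 1],
  [[0, 0, 0], [0, 0, 25], 1],
  [[0, 0, 0], [-15, -22, 0], 1],
  [[0, 0, 0], [-15, -23, 0], 1],
  [[0, 0, 0], [0, 0, 0], 1],
  [[0, 0, 0], [0, 0, 0], 1],
])

```text
t: 5.3
eef_pos: [0.4805, -0.2768, 0.3224]
ee_rot: [3.142, 0.0, -2.845]
force: [-1.0, -0.1, -0.6]
width: 0.0008
```

```bash
cat > look.py <<'E'
import sys
from station import *
from h import *
import pickle
s=get_state(); print(round(s["t"],2),s["eef_pos"].round(4),s["ee_rot"].round(3),s["force"].round(2))
for n in ("top","scene"):
    c=camera_params(n); p,d=grab_frame(n); P=cloud(c,d); H,S,V=cv2.split(cv2.cvtColor(p,cv2.COLOR_RGB2HSV))
    m=((H<8)|(H>172))&(S>140)&(V>60)&(d>0)&(np.linalg.norm(P[...,:2]-[.511,-.232],axis=2)<.06)
    # flat top: within 17 mm of axis
    k=m&(np.linalg.norm(P[...,:2]-[.511,-.232],axis=2)<.017); g=(H>45)&(H<85)&(S>100)&(np.linalg.norm(P[...,:2]-[.540,-.327],axis=2)<.012)
    print(n,"red px",m.sum(),"top z",k.sum(),np.median(P[k][:,2]) if k.any() else None,"green z",g.sum(),np.median(P[g][:,2]) if g.any() else None)
    x0,y0,w,h=(360,170,100,90) if n=="top" else (140,220,130,120)
    f=6 if n=="top" else 5
    cv2.imwrite(f"pics/{n}_{sys.argv[1]}.png",cv2.resize(p[y0:y0+h,x0:x0+w,::-1],None,fx=f,fy=f,interpolation=cv2.INTER_CUBIC))
c=camera_params("wrist"); p,d=grab_frame("wrist"); pickle.dump((c,p,d),open(f"w_{sys.argv[1]}.pkl","wb")); cv2.imwrite(f"pics/w_{sys.argv[1]}.png",p[:,:,::-1])
E
python3 look.py a
```

```text
5.3 [ 0.4805 -0.2768  0.3224] [ 3.142  0.    -2.845] [-1.   -0.09 -0.55]
top red px 0 top z 0 None green z 0 None
scene red px 609 top z 182 0.08627676225735237 green z 100 0.08219478461778434
```

View pics/scene_a.png

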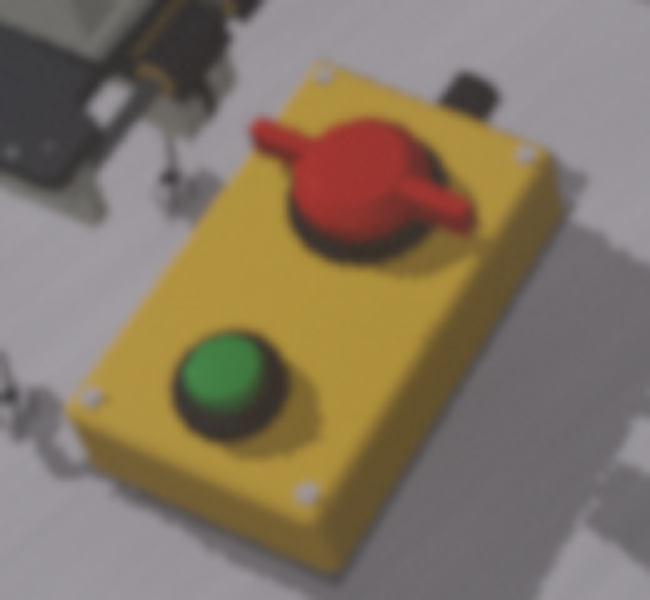

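View pics/w_a.png

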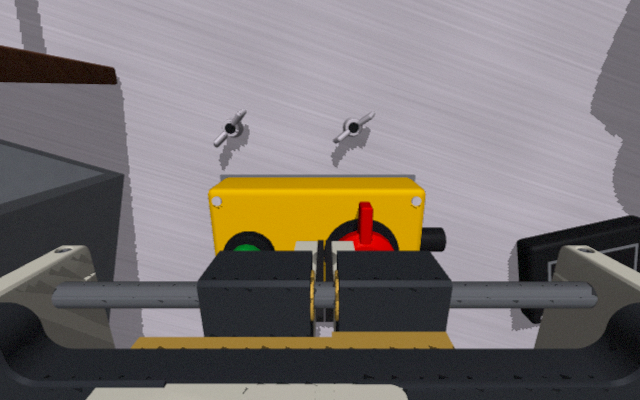

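The head is latched: its top is now at 86 mm, down from 93. In the wrist view the wing (366,220) lies to the right of the fingertips (325,245), on the side I push towards. Now I descend beside the wing.

Request:
arm_command([
  [[0, 0, 0], [0, 0, -20], 1],
  [[0, 0, 0], [0, 0, -20], 1],
  [[0, 0, 0], [0, 0, -18], 1],
  [[0, 0, 0], [0, 0, -10], 1],
  [[0, 0, 0], [0, 0, -4], 1],
  [[0, 0, 0], [0, 0, 0], 1],
  [[0, 0, 0], [0, 0, 0], 1],
])

```text
t: 6.15
eef_pos: [0.4813, -0.2764, 0.251]
ee_rot: [-3.141, 0.001, -2.843]
force: [0.3, 0.0, 0.5]
width: 0.0003
```

```bash
python3 - <<'E'
from station import *
from h import *
s=get_state(); print(s["eef_pos"].round(4),s["force"].round(2))
# arc plan: finger centre at tangential offset b behind wing, radius a, for twist angle phi
c=np.array([.511,-.2316]); th=np.radians(17.1)
B=np.array([[np.cos(th),-np.sin(th)],[np.sin(th),np.cos(th)]])
print("rel box mm",(B.T@(s["eef_pos"][:2]-c)*1000).round(1))
for b in (34,26,20,15,):
  for ph in (0,.2,.4,.6,.7,.8):
    r=np.array([[np.cos(ph),np.sin(ph)],[-np.sin(ph),np.cos(ph)]])  # clockwise
    print(b,ph,(c+B@r@np.array([-.042,-b/1000])).round(4))
E
```

```text
[ 0.4813 -0.2764  0.251 ] [0.35 0.01 0.48]
rel box mm [-41.6 -34.1]
34 0 [ 0.4809 -0.2764]
34 0.2 [ 0.4725 -0.2696]
34 0.4 [ 0.4658 -0.2612]
34 0.6 [ 0.4608 -0.2516]
34 0.7 [ 0.4591 -0.2465]
34 0.8 [ 0.4578 -0.2412]
26 0 [ 0.4785 -0.2688]
26 0.2 [ 0.4718 -0.2616]
26 0.4 [ 0.4666 -0.2532]
26 0.6 [ 0.4632 -0.244 ]
26 0.7 [ 0.4622 -0.2391]
26 0.8 [ 0.4617 -0.2342]
20 0 [ 0.4767 -0.2631]
20 0.2 [ 0.4712 -0.2556]
20 0.4 [ 0.4672 -0.2472]
20 0.6 [ 0.465  -0.2382]
20 0.7 [ 0.4645 -0.2336]
20 0.8 [ 0.4646 -0.2289]
15 0 [ 0.4753 -0.2583]
15 0.2 [ 0.4707 -0.2507]
15 0.4 [ 0.4677 -0.2423]
15 0.6 [ 0.4664 -0.2334]
15 0.7 [ 0.4665 -0.229 ]
15 0.8 [ 0.467  -0.2246]
```

Request:
arm_command([
  [[0, 0, 0], [-1, 4, -1], 1],
  [[0, 0, 0], [-1, 4, 0], 1],
  [[0, 0, 0], [-1, 3, 0], 1],
  [[0, 0, 0], [-1, 3, 0], 1],
  [[0, 0, 0], [0, 0, 0], 1],
])

```text
t: 6.65
eef_pos: [0.4767, -0.262, 0.2495]
ee_rot: [-3.142, 0.0, -2.843]
force: [0.9, 0.7, -0.7]
width: 0.0005
```

```bash
python3 look.py b
```

```text
6.65 [ 0.4767 -0.262   0.2495] [-3.142  0.    -2.843] [ 0.93  0.74 -0.7 ]
top red px 16 top z 0 None green z 0 None
scene red px 563 top z 183 0.08619039538030038 green z 102 0.08208562315306295
```

View pics/scene_b.png

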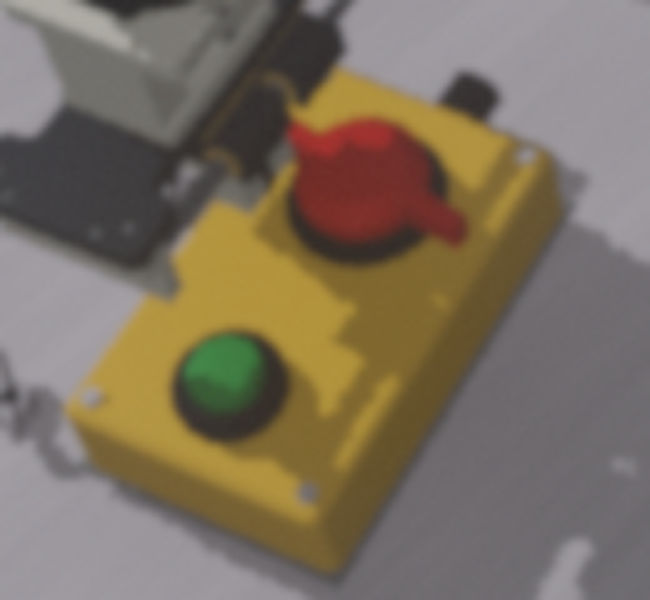

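View pics/w_b.png

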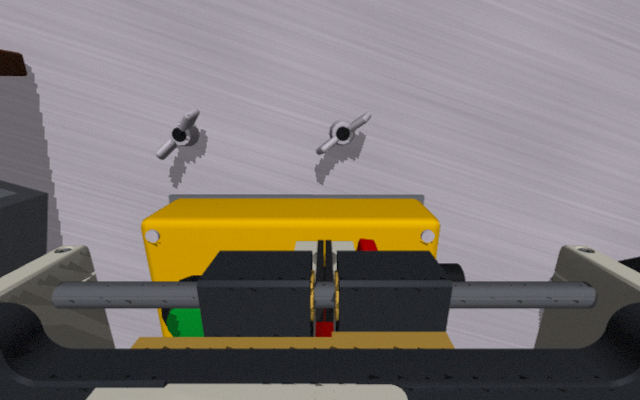

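The far wing's tip has moved from (465,215) to (455,235), so contact is made and the head has begun to turn clockwise (about 0.15 rad), still latched at 86 mm. I follow the arc, turning the tool with the head.

Request:
arm_command([
  [[0, 0, -0.1], [-2.5, 0, 0], 1],
  [[0, 0, -0.1], [-2.5, 0.5, 0], 1],
  [[0, 0, -0.1], [-2.6, 4.2, 0], 1],
  [[0, 0, -0.1], [-2.6, 4.2, 0], 1],
  [[0, 0, -0.05], [-1.2, 2.3, 0], 1],
  [[0, 0, 0], [0, 0, 0], 1],
])

```text
t: 7.4
eef_pos: [0.4653, -0.2511, 0.2492]
ee_rot: [3.142, -0.0, 2.989]
force: [-1.1, -0.5, -0.3]
width: 0.0005
```

```bash
python3 look.py c
```

```text
7.4 [ 0.4653 -0.2511  0.2492] [ 3.142 -0.     2.989] [-1.13 -0.49 -0.33]
top red px 0 top z 0 None green z 0 None
scene red px 559 top z 186 0.0861546748399259 green z 89 0.08167386186044867
```

View pics/scene_c.png

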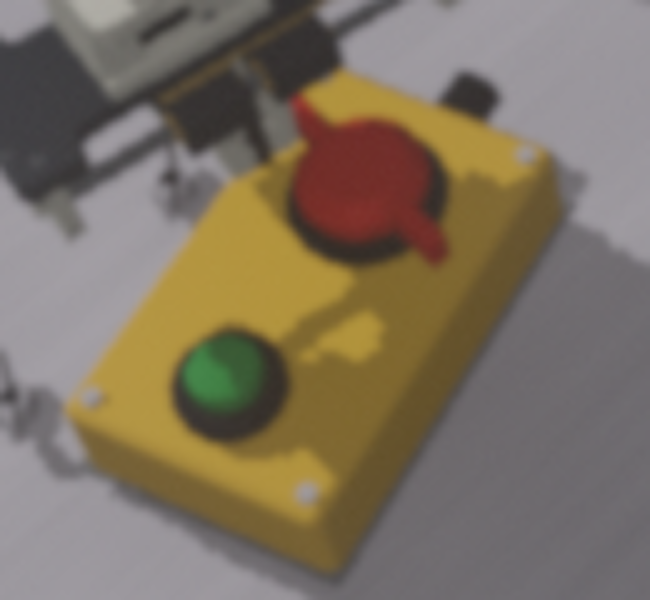

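The far wing tip is now at (430,250), a twist of roughly 0.45 rad, and the head is still latched. I continue in small steps.

Request:
arm_command([
  [[0, 0, -0.05], [-1, 2.3, 0], 1],
  [[0, 0, -0.05], [-0.8, 2.4, 0], 1],
  [[0, 0, -0.05], [-0.6, 2.4, 0], 1],
  [[0, 0, 0], [0, 0, 0], 1],
])

```text
t: 7.95
eef_pos: [0.463, -0.2441, 0.2492]
ee_rot: [3.142, -0.0, 2.84]
force: [-0.5, -0.4, -0.5]
width: 0.0007
```

```bash
python3 look.py d
```

```text
7.95 [ 0.463  -0.2441  0.2492] [ 3.142 -0.     2.84 ] [-0.53 -0.4  -0.52]
top red px 0 top z 0 None green z 0 None
scene red px 553 top z 181 0.08743212461506922 green z 90 0.08210209480650221
```

View pics/scene_d.png

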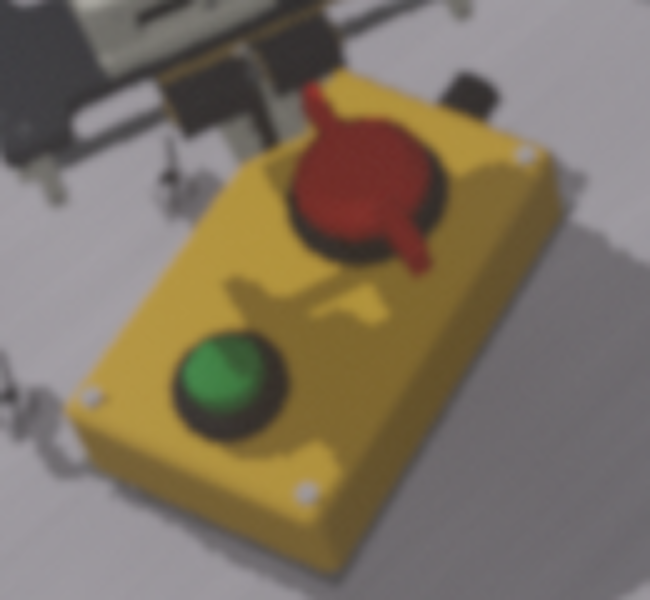

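Request:
arm_command([
  [[0, 0, -0.05], [-0.5, 2.4, 0], 1],
  [[0, 0, -0.05], [-0.5, 2.4, 0], 1],
  [[0, 0, 0], [0, 0, 0], 1],
])

```text
t: 8.4
eef_pos: [0.462, -0.2393, 0.2493]
ee_rot: [-3.142, 0.0, 2.74]
force: [0.8, 0.4, 0.2]
width: 0.0004
```

```bash
python3 look.py e
```

```text
8.4 [ 0.462  -0.2393  0.2493] [-3.142  0.     2.74 ] [0.82 0.43 0.15]
top red px 0 top z 0 None green z 0 None
scene red px 544 top z 183 0.09311682068004168 green z 88 0.08252777005651335
```

View pics/scene_e.png

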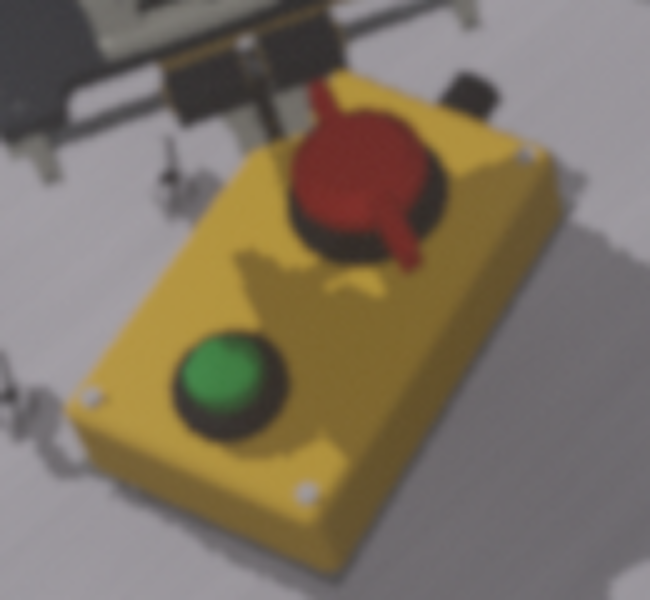

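The head has sprung out: its top is back at 93 mm. I ease back along the arc so the light spring returns the head softly, then lift away.

Request:
arm_command([
  [[0, 0, 0.1], [1, -5, 0], 1],
  [[0, 0, 0.1], [1.7, -4.6, 0], 1],
  [[0, 0, 0.1], [1.7, -4.6, 0], 1],
  [[0, 0, 0.1], [2.6, -4.2, 0], 1],
  [[0, 0, 0.1], [2.6, -4.2, 0], 1],
  [[0, 0, 0.1], [3.4, -3.6, 0], 1],
  [[0, 0, 0.1], [3.4, -3.6, 0], 1],
  [[0, 0, 0], [2, -7, 0], 1],
])

```text
t: 9.35
eef_pos: [0.4807, -0.2763, 0.2493]
ee_rot: [-3.142, 0.0, -2.841]
force: [0.6, -0.2, -0.3]
width: 0.0004
```

Request:
arm_command([
  [[0, 0, 0], [2, -7, 0], 1],
  [[0, 0, 0], [0, 0, 20], 1],
  [[0, 0, 0], [10, -10, 25], 1],
  [[0, 0, 0], [23, -19, 0], 1],
  [[0, 0, 0], [23, -19, 0], 1],
  [[0, 0, 0], [0, 0, 0], 1],
  [[0, 0, 0], [0, 0, 0], 1],
])

```text
t: 10.05
eef_pos: [0.5382, -0.3317, 0.2934]
ee_rot: [3.141, -0.001, -2.846]
force: [-0.8, 0.9, -0.3]
width: 0.0004
```

```bash
python3 look.py f
```

```text
10.05 [ 0.5382 -0.3317  0.2934] [ 3.141e+00 -1.000e-03 -2.846e+00] [-0.84  0.89 -0.33]
top red px 0 top z 0 None green z 0 None
scene red px 585 top z 177 0.09315608582672574 green z 103 0.08177241357791631
```

View pics/scene_f.png

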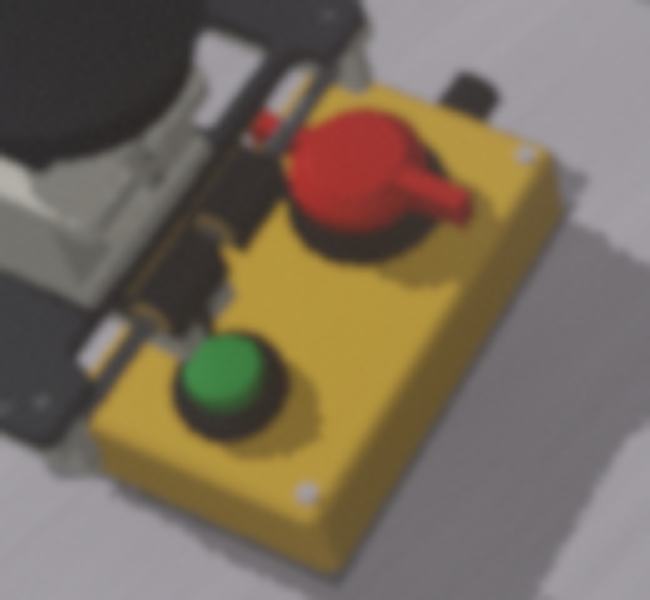

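The head is out (93 mm), with its wings back at rest (far tip (465,212)). Now the green button: contact is expected at TCP z ≈ 0.260 and the stop at ≈ 0.254.

Request:
arm_command([
  [[0, 0, 0], [2, 4.5, -10], 1],
  [[0, 0, 0], [0, 0, -12], 1],
  [[0, 0, 0], [0, 0, -6], 1],
  [[0, 0, 0], [0, 0, -3], 1],
  [[0, 0, 0], [0, 0, -2], 1],
  [[0, 0, 0], [0, 0, 0], 1],
])

```text
t: 10.8
eef_pos: [0.5404, -0.3267, 0.261]
ee_rot: [3.141, -0.0, -2.844]
force: [-1.0, -0.1, 0.4]
width: 0.0004
```

Request:
arm_command([
  [[0, 0, 0], [0, 0, -1.5], 1],
  [[0, 0, 0], [0, 0, 0], 1],
])

```text
t: 11.0
eef_pos: [0.5406, -0.3268, 0.2601]
ee_rot: [-3.141, 0.001, -2.844]
force: [-0.3, -0.5, 1.3]
width: 0.0006
```

Request:
arm_command([
  [[0, 0, 0], [0, 0, -1.5], 1],
  [[0, 0, 0], [0, 0, 0], 1],
])

```text
t: 11.2
eef_pos: [0.5406, -0.3268, 0.2586]
ee_rot: [-3.141, 0.001, -2.844]
force: [0.4, -0.1, 2.9]
width: 0.0005
```

Request:
arm_command([
  [[0, 0, 0], [0, 0, -1.5], 1],
  [[0, 0, 0], [0, 0, -1.5], 1],
  [[0, 0, 0], [0, 0, 0], 1],
])

```text
t: 11.5
eef_pos: [0.5406, -0.3267, 0.2554]
ee_rot: [-3.141, 0.0, -2.844]
force: [0.1, -0.2, 4.7]
width: 0.0003
```

Request:
arm_command([
  [[0, 0, 0], [0, 0, -1], 1],
  [[0, 0, 0], [0, 0, 0], 1],
])

```text
t: 11.7
eef_pos: [0.5406, -0.3268, 0.2545]
ee_rot: [-3.141, 0.0, -2.844]
force: [0.9, -0.8, 5.0]
width: 0.0002
```

Request:
arm_command([
  [[0, 0, 0], [0, 0, -0.8], 1],
  [[0, 0, 0], [0, 0, 0], 1],
])

```text
t: 11.9
eef_pos: [0.5406, -0.3267, 0.2544]
ee_rot: [-3.141, 0.001, -2.843]
force: [-1.5, 1.3, 9.7]
width: 0.0007
```

The hard stop is reached: 0.8 mm was commanded, only 0.1 mm moved, and the force rose to about 10 N. I release the button and back away.

Request:
arm_command([
  [[0, 0, 0], [0, 0, 2], 1],
  [[0, 0, 0], [0, 0, 4], 1],
  [[0, 0, 0], [0, 0, 10], 1],
  [[0, 0, 0], [0, 0, 30], 1],
  [[0, 0, 0], [0, 0, 40], 1],
  [[0, 0, 0], [0, 0, 40], 1],
  [[0, 0, 0], [0, 0, 40], 1],
  [[0, 0, 0], [0, 0, 30], 1],
])

```text
t: 12.7
eef_pos: [0.5399, -0.3265, 0.4524]
ee_rot: [-3.141, 0.001, -2.844]
force: [0.7, -0.8, -0.4]
width: 0.0005
```

Request:
arm_command([
  [[0, 0, 0], [-40, -25, 0], 1],
  [[0, 0, 0], [-40, -25, 0], 1],
  [[0, 0, 0], [-35, -30, 0], 1],
  [[0, 0, 0], [-35, -30, 0], 1],
  [[0, 0, 0], [-20, -30, 0], 1],
  [[0, 0, 0], [0, 0, 0], 1],
  [[0, 0, 0], [0, 0, 0], 1],
])

```text
t: 13.4
eef_pos: [0.3695, -0.4669, 0.4492]
ee_rot: [3.14, -0.0, -2.846]
force: [-0.2, 0.9, -0.8]
width: 0.0006
```

```bash
python3 look.py g; python3 - <<'E'
from station import *
from h import *
p,d=grab_frame("top"); q=np.load("top0p.npy"); cv2.imwrite("pics/topfull_g.png",p[:,:,::-1])
df=np.abs(p.astype(int)-q).max(2)>40; n,l,st,ce=cv2.connectedComponentsWithStats(df.astype(np.uint8))
print([tuple(s) for s in st[1:] if s[4]>15])
E
```

```text
13.4 [ 0.3695 -0.4669  0.4492] [ 3.14  -0.    -2.846] [-0.18  0.9  -0.8 ]
top red px 371 top z 131 0.09433761618619962 green z 63 0.08223477875803098
scene red px 579 top z 179 0.09345388707875535 green z 99 0.08171992010680329
[(np.int32(266), np.int32(57), np.int32(153), np.int32(60), np.int32(3235)), (np.int32(449), np.int32(56), np.int32(17), np.int32(16), np.int32(128)), (np.int32(215), np.int32(61), np.int32(48), np.int32(3), np.int32(80)), (np.int32(216), np.int32(67), np.int32(45), np.int32(13), np.int32(509)), (np.int32(511), np.int32(80), np.int32(55), np.int32(57), np.int32(1414)), (np.int32(328), np.int32(83), np.int32(14), np.int32(6), np.int32(58)), (np.int32(427), np.int32(83), np.int32(16), np.int32(15), np.int32(94)), (np.int32(508), np.int32(119), np.int32(70), np.int32(114), np.int32(3211)), (np.int32(271), np.int32(120), np.int32(45), np.int32(92), np.int32(2668)), (np.int32(568), np.int32(127), np.int32(72), np.int32(69), np.int32(2751)), (np.int32(616), np.int32(198), np.int32(18), np.int32(7), np.int32(55)), (np.int32(444), np.int32(219), np.int32(196), np.int32(181), np.int32(23851)), (np.int32(622), np.int32(225), np.int32(18), np.int32(21), np.int32(160)), (np.int32(282), np.int32(237), np.int32(11), np.int32(18), np.int32(103)), (np.int32(299), np.int32(251), np.int32(6), np.int32(7), np.int32(31)), (np.int32(631), np.int32(292), np.int32(9), np.int32(4), np.int32(17)), (np.int32(264), np.int32(354), np.int32(180), np.int32(46), np.int32(3231)), (np.int32(607), np.int32(360), np.int32(33), np.int32(40), np.int32(991)), (np.int32(309), np.int32(398), np.int32(12), np.int32(2), np.int32(16))]
```

View pics/topfull_g.png

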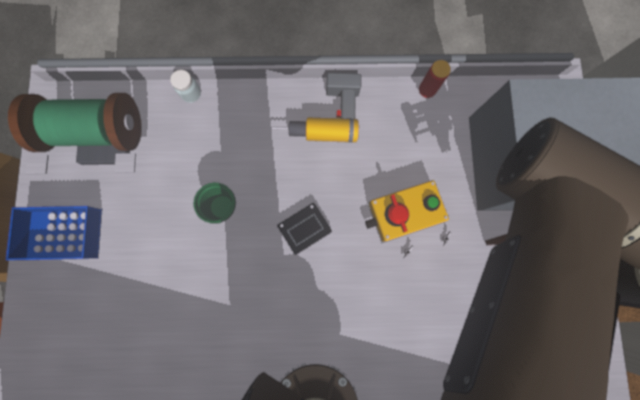

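View pics/scene_g.png

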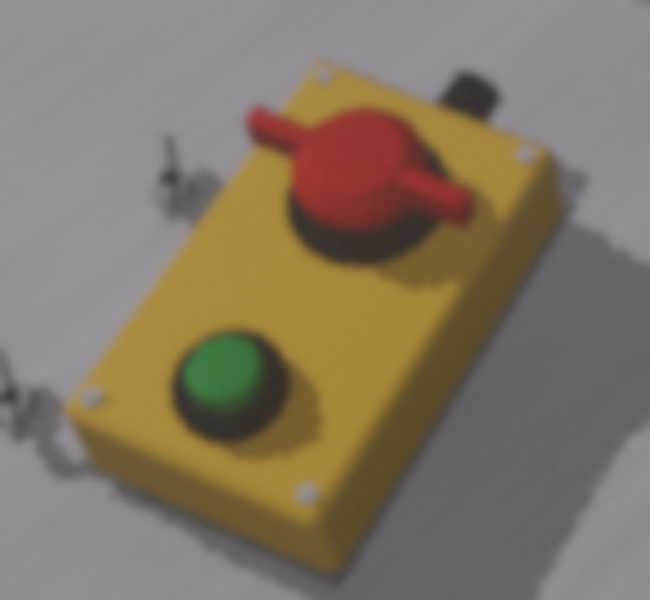

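The final views match the starting ones. The head is out (93–94 mm) with its wings at rest, and the green button is up (82 mm). The drill (330,130), lid (305,228), pot (215,203) and wing nuts (407,247) and (445,235) have not moved. The arm touches nothing.

```bash
python3 -c "
from station import *
print(job_done()); print(get_state()['t'])"
```

```text
the job is handed in; nothing more can be done
None
the job is handed in; nothing more can be done
```

The emergency stop test is done in the order asked, with the fingers closed and gripping nothing, and I handed it in at about 13.6 s of the 43 s allowed.

- **Press:** I pressed the red head in with up to about 9 N. It latched, with its top measured at 86 mm.
- **Twist:** I pushed the near wing round clockwise to about 0.7 rad. The head sprang back out to 93 mm, and I followed it back so it returned gently to rest.
- **Reset:** I pressed the green button until it met its hard stop at about 10 N, then let it come back up.
- **Last checks:** The red top reads 93–94 mm with the wings back in their starting direction. The green top reads 82 mm. The drill, fuse box lid, flowerpot and wing nuts look unmoved from above, judged by eye, and the arm is well clear of everything.
- **Limits of the checks:** The top camera was blocked by the arm during the work, so only the scene camera confirmed the latch and the release. An automatic comparison of the top view with its starting picture showed only changes that I put down to the arm and its shadows. No check failed.

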